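# Open the ratchet shelf stop beside the egg trays

### The job

The stack of egg trays is penned in by the ratchet shelf stop: press down the release button on top of its sliding jaw and, keeping it down, push the jaw back along its bar, away from the trays, all the way to the end block. Then let go so that the button springs up again. Use the fingertips only, lift nothing, and leave the trays, egg cooker, pepper shaker and spoon where they are.

Things in the scene. Friction and masses are not known exactly. Their poses are not given: they have to be found in the camera images.
- shelf_stop: Fixed frame of the shelf stop: a steel bar (12 mm wide, top 36 mm above the shelf, saw teeth beneath) along this body's y, between grey blocks 46 mm high at y = -150 mm (with an upright plate beside the trays) and y = +158 mm (the end block, near face at +146). Origin on the shelf below the bar's axis, z up; the jaw is pushed back along +y; the trays stand on the +x side.
- jaw (a joint): Slide of the black jaw carriage along the bar, m: 0 = up to the trays, 0.13 = fully back at the end block; grows along the frame's +y. Ratchet: with the button up it clicks freely towards the trays but goes back at most 8 mm before a tooth blocks it. With the button down it slides with about 2 N of friction and stays where left.
- release (a joint): Travel of the release button, m: 0 = up, 0.010 = bottomed. Sprung (about 3 N to start, 7 N at the bottom), it comes up when let go. The pawl is clear of the teeth from 0.005 on; 0.008 is a firm press. Where the pawl rides on a tooth the button may rest up to 0.0045 down.
- release_top (a point): Centre of the button's flat ribbed top, 58 mm above the shelf at travel 0; it goes straight down with the button. The grey button is 28 mm across the bar, 40 mm along it, and stands 12 mm proud of the black carriage (40 mm across the bar, 62 mm along it, top 46 mm above the shelf).
- lug_face (a point): On the face, looking towards the trays, of the thumb lug standing on the carriage behind the button, 24 mm along +y from the button's centre; 40 mm wide, 12 mm thick, its top 80 mm above the shelf (this point: 70 mm). A fingertip on the button can push this face. The jaw's plate (6 mm thick, 80 mm high) spans 20 to 110 mm to the bar's +x side, 47 mm before this face.
- tray_low: Lowest of three equal stacked white plastic egg trays, each 140 x 95 x 20 mm, with six cups; loose. Origin at the centre of its underside.
- tray_mid: Middle egg tray.
- tray_top: Top egg tray; its top is 60 mm above the shelf.
- pepper_shaker: Stainless pepper shaker with a twist top, 48 mm diameter, 103 mm high, loose, upright beyond the end block. Origin at the centre of its underside.
- spoon: White ceramic spoon, 173 mm long, bowl 46 mm wide and 14 mm high, loose, lying on the robot's side of the bar, roughly along it. Origin at the middle of its length, x from handle to bowl.
- egg_cooker: Slim red egg cooker with a clear hood, 120 mm diameter, 166 mm high, loose, beyond the end block. Origin at the centre of its underside.
Mind the look-alikes: they are no part of the job. What is shaped like the tray_low but blue is not meant.

How it is judged:
By the outcome, as a careful person would: the job done as asked, in the order asked, and still so for the second after the job is handed in, with the robot touching nothing.
It also fails if it takes over 35 s, if anything falls off the work surface, if the arm or the gripper's body presses on something with over 40 N, if the wrist force passes 120 N, or if a joint passes its speed limit or range.

### The arm

A 7-joint arm with a two-finger parallel gripper is mounted at the origin on the work surface. World frame = base frame: x ahead of the robot, y to its left, z up, the work surface at z = 0. Lengths are in mm, angles in rad, forces in N, time in s.
With the tool pointing down it reaches from about 425 to 950 mm from the base axis. Payload 16.7 kg.
Tool frame: the origin (TCP) lies at the very end of the fingers, on their centre line; the grasp point (between the pads) lies 19 mm behind it; z points along the fingers, y is the line along which they close (so a half turn about z gives the same grasp; the last joint's range is limited). The gripper opens to 94 mm and grips with 3 to 60 N. Pads are 16 mm wide; open, the fingers measure 119 mm over their backs; the gripper's body (75 mm by 177 mm) begins 78 mm behind the grasp point.
Start: joints at [1.145, 0.426, 0.074, 1.606, -0.034, 1.111, -0.067], TCP at [183.784, -649.46, 205.467] pointing down, gripper open.
Joint ranges: [-2.85, 2.85], [-0.5, 2.14], [-1.23, 1.37], [0.21, 2.46], [-1.02, 4.16], [0.16, 2.05], [-2.73, 2.73]. Speed limits (rad/s): [1.89, 1.89, 2.39, 2.39, 3.01, 3.01, 3.01].

### API

Orientations are given as a unit quaternion [x, y, z, w].
In Python, from workcell import state, optics, manip gives the robot as it stands. The module is installed in compiled form; this text tells all that it offers.
- The arm moves only by the tool arm_command, never from a script. Its argument "increments" is a list of rows, each an object of numbers: "dx", "dy", "dz": the shift along the tool's x, y, z as a fraction of full scale; "wx", "wy", "wz": the turn, a rotation vector about the tool's x, y, z as a fraction of full scale; "grip": the opening, from 0 (shut) to 1 (fully open). In form: [{"dx": .., "dy": .., "dz": .., "wx": .., "wy": .., "wz": .., "grip": ..}, ...]. A call has 1 to 5 rows; each row is the pose to reach, as a shift and turn from the pose commanded when the call began, along the tool's axes at that moment; what a row does not reach only later rows make up. Full scale, the value 1, is 40 cm for a shift and 60 degrees for a turn. A row lasts 1/10 s, in which the tool goes at most 50 mm and 8.59 degrees, less where a joint would pass 70% of its speed; a pose out of reach is approached as far as the arm can. A call with a number of a shift or a turn outside -1 to 1 is refused whole. A call with a gripper value outside its range is refused whole. The fingers move at their own pace and stop on an object; "newtons" is the grip in N (left out, the last holds). Time passes only in rows, so rows that repeat a pose let the fingers close. It gives the time, the measured TCP pose, the force, the opening and the grip force at its end, in the units of the state.
- state(): the state, without advancing time (a new reading comes with each control period).
- optics.grab_frame(name): name is "scene" or "top" or "wrist"; returns the picture (420x560x3 uint8, red, green, blue); there is no depth.
- optics.camera_params(name): a dict with "fx", "fy", "cx", "cy" (pixels), "R" (3x3) and "t" (3): a world point X has camera coordinates R X + t. Camera axes: x right, y down, z forward; pixel columns grow to the right and rows downward; lengths in mm; the calibration is good to about 2 mm. A picture is of the moment at which its call begins: read the wrist's pose just before it. camera_params takes no time and is no camera call; for the wrist camera it gives the pose at the moment of the call.
- manip.sign_off(): hands the job in; it is judged then, once.
The state is a dict: "clock": time; "joint_positions": joint angles; "joint_vel": joint speeds; "effort": joint torques, N m; "eef_pos": TCP position; "eef_rot": TCP orientation; "wrist_force": force on the tool from outside, world axes, zero at the start; "moment": the same for the moment, N m; "width": opening from 0.0 (shut) to 1.0 (fully open); "grip_force": force on a finger pad.
Only numpy, scipy, OpenCV 4.12 (cv2) and the standard library are available. Lean on these libraries where they do the work, as an engineer would, in place of code of your own. Each camera call takes 0.05 s, during which the arm holds its last target. There are 200 camera calls.

## Working session

There is one attempt and no reset: what is moved stays moved. The work goes in short steps, Python scripts to look and compute and a tool call to move; the robot and the scene stay as the last step left them, time stands still between calls to the robot, and variables do not carry over. Pictures are saved under pics/ and viewed, at most 10 in all, crops included, and the job is handed in when it is done.

Besides the shell and the picture viewer there is one more tool, called after "Request:" in YAML: its name, and indented under it one key for each argument. arm_command: Moves the arm, as the interface text tells. Its arguments: {"type":"object","properties":{"increments":{"type":"array","items":{"type":"object","properties":{"dx":{"type":"number"},"dy":{"type":"number"},"dz":{"type":"number"},"wx":{"type":"number"},"wy":{"type":"number"},"wz":{"type":"number"},"grip":{"type":"number"}}}},"newtons":{"type":"number"}},"required":["increments"]}

```bash
mkdir -p pics
python3 - <<'E'
from workcell import state, optics, manip
import cv2
s=state(); print(s['clock'],s['eef_pos'],s['eef_rot'],s['width'])
for n in ("scene","top"):
    f=optics.grab_frame(n); cv2.imwrite(f"pics/{n}0.png",f[:,:,::-1])
    p=optics.camera_params(n); print(n,p)
E
```

```text
0.0 [ 183.6684271  -649.05736195  204.76373398] [ 9.90508022e-01  1.37453362e-01 -1.37980539e-04 -6.41832729e-04] 0.9985065705532332
scene {'fx': 532.9308705347071, 'fy': 532.9308705347071, 'cx': 282.15842582842765, 'cy': 208.5899361237207, 'R': array([[ 0.60355105,  0.79709057, -0.01930663],
       [ 0.57292725, -0.45040201, -0.68475718],
       [-0.55450924,  0.40222462, -0.72851552]]), 't': array([-386.99033604, -280.74128383, 1512.23578146])}
top {'fx': 392.4401490698918, 'fy': 392.4401490698918, 'cx': 283.6302361273732, 'cy': 208.05309803104143, 'R': array([[ 3.47484744e-03, -9.99701100e-01, -2.41999112e-02],
       [-9.94058486e-01, -8.20427591e-04, -1.08844169e-01],
       [ 1.08791781e-01,  2.44343439e-02, -9.93764213e-01]]), 't': array([ 56.08210103, 610.52616351, 948.09794489])}
```

View pics/scene0.png

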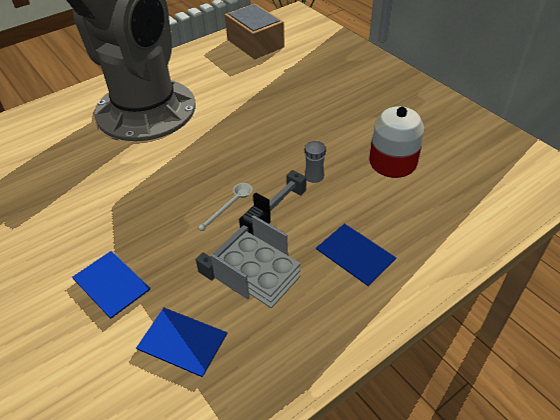

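View pics/top0.png

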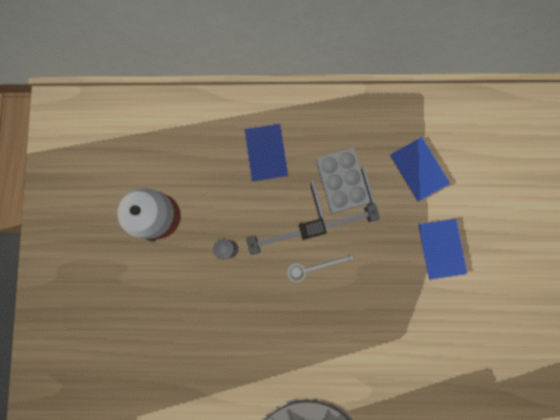

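The scene view shows the white tray stack at (262,265), the black jaw with its lug at (255,212), the end block at (296,183), the shaker at (315,160), the cooker at (397,140) and the spoon at (225,205). The top view shows the button near (313,229), the end block at (253,244), and the other block at (372,212).

Look-alikes are the blue tray-sized objects, top (266,152), (420,168) and (442,248). I take the only black carriage on the bar, at top (313,229). Close crop next.

```bash
cat > h.py <<'E'
import numpy as np
from workcell import optics
def ray(n,u,v,z,p=None):
    p=p or optics.camera_params(n); R,t=p['R'],p['t']
    c=-R.T@t; d=R.T@np.array([(u-p['cx'])/p['fx'],(v-p['cy'])/p['fy'],1])
    return c+d*(z-c[2])/d[2]
def proj(n,X,p=None):
    p=p or optics.camera_params(n); q=p['R']@np.asarray(X,float)+p['t']
    return np.array([p['fx']*q[0]/q[2]+p['cx'],p['fy']*q[1]/q[2]+p['cy']])
E
python3 - <<'E'
import cv2,numpy as np
from h import *
a=cv2.imread('pics/top0.png')[195:265,235:395]; a=cv2.resize(a,None,fx=5,fy=5,interpolation=cv2.INTER_CUBIC)
b=cv2.imread('pics/scene0.png')[165:290,190:320]; b=cv2.resize(b,None,fx=5,fy=5,interpolation=cv2.INTER_CUBIC)[:600]
a=cv2.convertScaleAbs(a,alpha=2)
cv2.imwrite('pics/topc.png',a[:,:800]); cv2.imwrite('pics/scenec.png',cv2.convertScaleAbs(b,alpha=1.8))
A=ray('top',253,244,46);B=ray('top',372,212,46);C=ray('top',313,229,58);print(A,B,np.linalg.norm(A-B),C)
E
```

```text
[520.3650551  131.91845501  46.        ] [ 599.52042529 -160.00145164   46.        ] 302.46124467520093 [556.78984671 -14.53875443  58.        ]
```

View pics/topc.png

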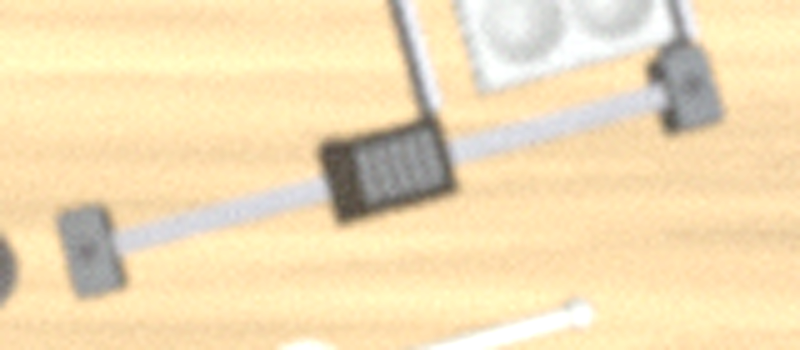

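View pics/scenec.png

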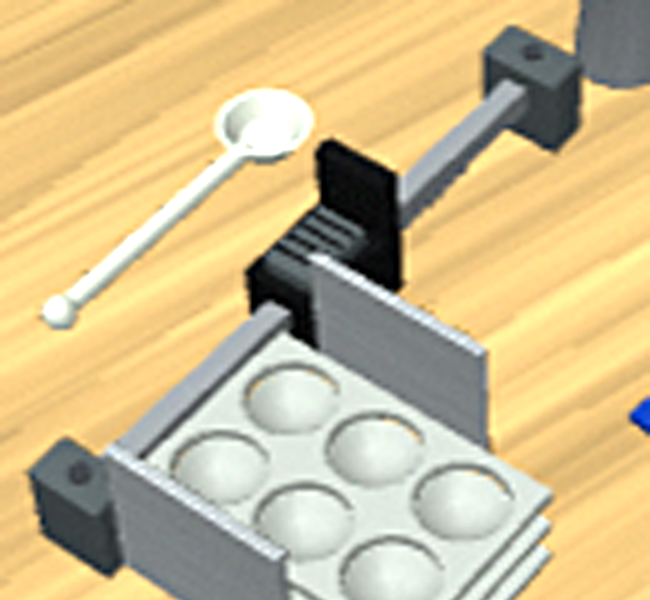

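The close crop confirms the choice: grey ribbed button at top crop (402,167) on the only black carriage, its lug at (342,180) towards the end block. Block-top holes are at (88,250) and (692,87).

Run:
```python
from h import *
T=lambda u,v,z:ray('top',235+(u-2)/5,195+(v-2)/5,z)
S=lambda u,v,z:ray('scene',190+(u-2)/5,165+(v-2)/5,z)
for F,e,o,b in((T,(88,250),(692,87),(404,167)),(S,(533,52),(80,473),(315,240))):
    A=F(*e,46);B=F(*o,46);C=F(*b,58);d=(A-B)/np.linalg.norm(A-B)
    print(A.round(1),B.round(1),np.linalg.norm(A-B).round(1),np.degrees(np.arctan2(-d[0],d[1])).round(2),C.round(1),'s from origin end',((A-C)@d).round(1),'off',(d[0]*(C-A)[1]-d[1]*(C-A)[0]).round(1))
```

```text
[518.9 133.9  46. ] [ 599.5 -162.4   46. ] 307.1 15.22 [559.2 -20.4  58. ] s from origin end 159.4 off 1.6
[515.7 137.4  46. ] [ 597.8 -161.1   46. ] 309.6 15.37 [560.6 -17.7  58. ] s from origin end 161.4 off -2.1
```

Request:
arm_command:
  increments:
    - {"dx": 0.09, "dy": -0.085, "grip": 0}
    - {"dx": 0.18, "dy": -0.17, "grip": 0}
    - {"dx": 0.27, "dy": -0.255, "grip": 0}
    - {"dx": 0.36, "dy": -0.34, "grip": 0}
    - {"dx": 0.44, "dy": -0.42, "grip": 0}
  newtons: 20

```text
schema error: expected keys dx, dy, dz, wx, wy, wz, grip
```

Request:
arm_command:
  increments:
    - {"dx": 0.09, "dy": -0.085, "grip": 0}
    - {"dx": 0.18, "dy": -0.17, "grip": 0}
    - {"dx": 0.27, "dy": -0.255, "grip": 0}
    - {"dx": 0.36, "dy": -0.34, "grip": 0}
    - {"dx": 0.44, "dy": -0.42, "grip": 0}

```text
schema error: expected keys dx, dy, dz, wx, wy, wz, grip
```

Request:
arm_command:
  increments:
    - {"dx": 0.09, "dy": -0.085, "dz": 0, "wx": 0, "wy": 0, "wz": 0, "grip": 0}
    - {"dx": 0.18, "dy": -0.17, "dz": 0, "wx": 0, "wy": 0, "wz": 0, "grip": 0}
    - {"dx": 0.27, "dy": -0.255, "dz": 0, "wx": 0, "wy": 0, "wz": 0, "grip": 0}
    - {"dx": 0.36, "dy": -0.34, "dz": 0, "wx": 0, "wy": 0, "wz": 0, "grip": 0}
    - {"dx": 0.44, "dy": -0.42, "dz": 0, "wx": 0, "wy": 0, "wz": 0, "grip": 0}
  newtons: 20

```text
clock: 0.6
eef_pos: [308.3, -437.7, 205.3]
eef_rot: [0.99, 0.138, -0.0, -0.0]
wrist_force: [1.7, 0.1, 0.4]
width: 0.61
grip_force: 0.0
```

Request:
arm_command:
  increments:
    - {"dx": 0.09, "dy": -0.085, "dz": 0, "wx": 0, "wy": 0, "wz": 0, "grip": 0}
    - {"dx": 0.18, "dy": -0.17, "dz": 0, "wx": 0, "wy": 0, "wz": 0, "grip": 0}
    - {"dx": 0.27, "dy": -0.255, "dz": 0, "wx": 0, "wy": 0, "wz": 0, "grip": 0}
    - {"dx": 0.36, "dy": -0.34, "dz": 0, "wx": 0, "wy": 0, "wz": 0, "grip": 0}
    - {"dx": 0.44, "dy": -0.42, "dz": 0, "wx": 0, "wy": 0, "wz": 0, "grip": 0}

```text
clock: 1.1
eef_pos: [431.8, -228.1, 205.5]
eef_rot: [0.99, 0.138, 0.0, -0.0]
wrist_force: [1.1, -1.7, 1.5]
width: 0.186
grip_force: 0.0
```

Request:
arm_command:
  increments:
    - {"dx": 0.1, "dy": -0.06, "dz": 0, "wx": 0, "wy": 0, "wz": 0, "grip": 0}
    - {"dx": 0.2, "dy": -0.12, "dz": 0, "wx": 0, "wy": 0, "wz": 0, "grip": 0}
    - {"dx": 0.3, "dy": -0.18, "dz": 0, "wx": 0, "wy": 0, "wz": 0, "grip": 0}
    - {"dx": 0.435, "dy": -0.26, "dz": 0, "wx": 0, "wy": 0, "wz": 0, "grip": 0}
    - {"dx": 0.435, "dy": -0.26, "dz": 0, "wx": 0, "wy": 0, "wz": 0, "grip": 0}

```text
clock: 1.6
eef_pos: [572.7, -77.8, 205.1]
eef_rot: [0.99, 0.14, 0.0, -0.001]
wrist_force: [-0.1, 0.3, -0.1]
width: 0.005
grip_force: 0.0
```

Run:
```python
from h import *
from workcell import state
import cv2
s=state(); print(s['clock'],s['eef_pos'],s['wrist_force'])
p=optics.camera_params('wrist'); f=optics.grab_frame('wrist'); cv2.imwrite('pics/w1.png',f[:,:,::-1]); np.save('w1.npy',p,allow_pickle=True)
print(proj('wrist',[559.8,-19,58],p),proj('wrist',[517.3,135.7,46],p))
```

```text
1.6 [572.66334225 -77.79705685 205.138765  ] [-0.1024196   0.26416445 -0.08452018]
[216.22653153 188.21165213] [ 58.16760258 183.81576012]
```

View pics/w1.png

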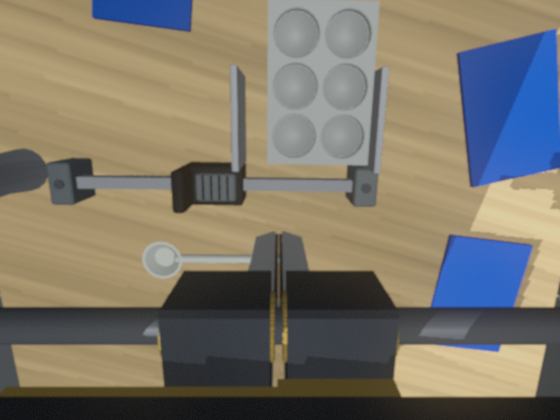

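The wrist view shows the button centre at about (216,186) and the block holes at (60,184) and (366,187). That agrees with the predictions within 2 px.

Run:
```python
from h import *
p=np.load('w1.npy',allow_pickle=True).item()
A=ray('',60,184,46,p);B=ray('',366,187,46,p);C=ray('',216.5,186,58,p);d=(A-B)/np.linalg.norm(A-B)
print(A,B,np.linalg.norm(A-B),d,C,(A-C)@d, 'lug face base',ray('',191,187,48,p))
```

```text
[517.62208935 133.91021004  46.        ] [ 599.82286461 -161.58018074   46.        ] 306.710838570443 [-0.2680074   0.96341685  0.        ] [561.99219805 -18.73981646  58.        ] 158.95712569230727 lug face base [551.59845946   6.70660637  48.        ]
```

Request:
arm_command:
  increments:
    - {"dx": 0.006, "dy": -0.08, "dz": 0, "wx": 0, "wy": 0, "wz": 0, "grip": 0}
    - {"dx": 0.011, "dy": -0.158, "dz": 0.06, "wx": 0, "wy": 0, "wz": 0, "grip": 0}
    - {"dx": 0.011, "dy": -0.158, "dz": 0.17, "wx": 0, "wy": 0, "wz": 0, "grip": 0}
    - {"dx": 0.011, "dy": -0.158, "dz": 0.26, "wx": 0, "wy": 0, "wz": 0, "grip": 0}
    - {"dx": 0.011, "dy": -0.158, "dz": 0.3, "wx": 0, "wy": 0, "wz": 0, "grip": 0}

```text
clock: 2.15
eef_pos: [554.8, -21.8, 82.4]
eef_rot: [0.991, 0.137, -0.002, -0.0]
wrist_force: [-0.4, -0.9, 0.7]
width: 0.008
grip_force: 0.0
```

Run:
```python
from h import *
from workcell import state
import cv2
p=optics.camera_params('wrist'); f=optics.grab_frame('wrist'); cv2.imwrite('pics/w2.png',f[:,:,::-1])
s=state(); print(s['clock'],s['eef_pos'],s['eef_rot'],s['wrist_force'])
```

```text
2.2 [554.19808015 -21.85470625  81.12013496] [ 9.90540087e-01  1.37193495e-01 -2.86434272e-03 -2.74876857e-04] [-1.53763063 -0.57099815 -2.97511598]
```

View pics/w2.png

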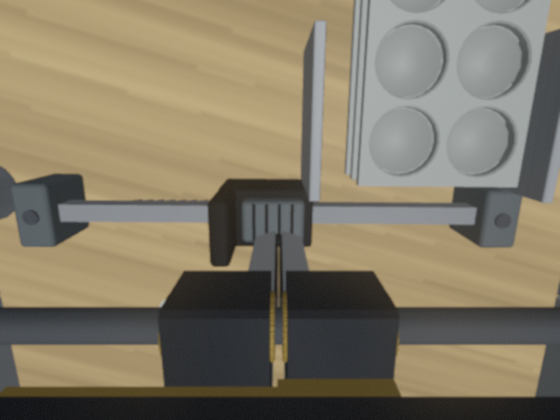

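Fingertips are above the button: tip at (278,235), button at (273,215). They sit a little towards the robot side, so I correct before pressing.

Request:
arm_command:
  increments:
    - {"dx": 0.017, "dy": -0.011, "dz": 0, "wx": 0, "wy": 0, "wz": 0, "grip": 0}
    - {"dx": 0.017, "dy": -0.011, "dz": 0.01, "wx": 0, "wy": 0, "wz": 0, "grip": 0}
    - {"dx": 0.017, "dy": -0.011, "dz": 0.025, "wx": 0, "wy": 0, "wz": 0, "grip": 0}
    - {"dx": 0.017, "dy": -0.011, "dz": 0.025, "wx": 0, "wy": 0, "wz": 0, "grip": 0}
    - {"dx": 0.017, "dy": -0.011, "dz": 0.025, "wx": 0, "wy": 0, "wz": 0, "grip": 0}

```text
clock: 2.7
eef_pos: [562.5, -14.9, 75.8]
eef_rot: [0.991, 0.137, 0.0, 0.0]
wrist_force: [0.4, 0.4, -0.2]
width: 0.005
grip_force: 0.0
```

Request:
arm_command:
  increments:
    - {"dx": -0.007, "dy": 0, "dz": 0.02, "wx": 0, "wy": 0, "wz": 0, "grip": 0}
    - {"dx": -0.007, "dy": 0, "dz": 0.035, "wx": 0, "wy": 0, "wz": 0, "grip": 0}
    - {"dx": -0.007, "dy": 0, "dz": 0.05, "wx": 0, "wy": 0, "wz": 0, "grip": 0}
    - {"dx": -0.007, "dy": 0, "dz": 0.05, "wx": 0, "wy": 0, "wz": 0, "grip": 0}
    - {"dx": -0.007, "dy": 0, "dz": 0.05, "wx": 0, "wy": 0, "wz": 0, "grip": 0}

```text
clock: 3.2
eef_pos: [559.7, -15.5, 55.3]
eef_rot: [0.991, 0.137, -0.0, -0.0]
wrist_force: [-0.1, -0.5, -0.1]
width: 0.004
grip_force: 0.0
```

Request:
arm_command:
  increments:
    - {"dx": 0, "dy": 0, "dz": 0.005, "wx": 0, "wy": 0, "wz": 0, "grip": 0}
    - {"dx": 0, "dy": 0, "dz": 0.01, "wx": 0, "wy": 0, "wz": 0, "grip": 0}
    - {"dx": 0, "dy": 0, "dz": 0.016, "wx": 0, "wy": 0, "wz": 0, "grip": 0}
    - {"dx": 0, "dy": 0, "dz": 0.016, "wx": 0, "wy": 0, "wz": 0, "grip": 0}
    - {"dx": 0, "dy": 0, "dz": 0.016, "wx": 0, "wy": 0, "wz": 0, "grip": 0}

```text
clock: 3.7
eef_pos: [560.1, -15.5, 49.4]
eef_rot: [0.991, 0.137, 0.0, 0.0]
wrist_force: [-0.4, 0.8, 6.8]
width: 0.003
grip_force: 3.2
```

Request:
arm_command:
  increments:
    - {"dx": 0, "dy": -0.01, "dz": 0.002, "wx": 0, "wy": 0, "wz": 0, "grip": 0}
    - {"dx": 0, "dy": -0.03, "dz": 0.002, "wx": 0, "wy": 0, "wz": 0, "grip": 0}
    - {"dx": 0, "dy": -0.055, "dz": 0.002, "wx": 0, "wy": 0, "wz": 0, "grip": 0}
    - {"dx": 0, "dy": -0.085, "dz": 0.002, "wx": 0, "wy": 0, "wz": 0, "grip": 0}
    - {"dx": 0, "dy": -0.115, "dz": 0.002, "wx": 0, "wy": 0, "wz": 0, "grip": 0}

```text
clock: 4.2
eef_pos: [547.8, 28.6, 48.8]
eef_rot: [0.991, 0.137, 0.001, 0.0]
wrist_force: [1.7, -2.5, 7.1]
width: 0.005
grip_force: 3.3
```

Request:
arm_command:
  increments:
    - {"dx": 0, "dy": -0.03, "dz": 0, "wx": 0, "wy": 0, "wz": 0, "grip": 0}
    - {"dx": 0, "dy": -0.06, "dz": 0, "wx": 0, "wy": 0, "wz": 0, "grip": 0}
    - {"dx": 0, "dy": -0.085, "dz": 0, "wx": 0, "wy": 0, "wz": 0, "grip": 0}
    - {"dx": 0, "dy": -0.105, "dz": 0, "wx": 0, "wy": 0, "wz": 0, "grip": 0}
    - {"dx": 0, "dy": -0.115, "dz": 0, "wx": 0, "wy": 0, "wz": 0, "grip": 0}

```text
clock: 4.7
eef_pos: [535.4, 73.6, 48.9]
eef_rot: [0.99, 0.138, 0.001, 0.0]
wrist_force: [2.1, -1.6, 5.9]
width: 0.003
grip_force: 3.3
```

Request:
arm_command:
  increments:
    - {"dx": 0, "dy": -0.01, "dz": 0, "wx": 0, "wy": 0, "wz": 0, "grip": 0}
    - {"dx": 0, "dy": -0.02, "dz": 0, "wx": 0, "wy": 0, "wz": 0, "grip": 0}
    - {"dx": 0, "dy": -0.03, "dz": 0, "wx": 0, "wy": 0, "wz": 0, "grip": 0}
    - {"dx": 0, "dy": -0.04, "dz": 0, "wx": 0, "wy": 0, "wz": 0, "grip": 0}
    - {"dx": 0, "dy": -0.04, "dz": 0, "wx": 0, "wy": 0, "wz": 0, "grip": 0}

```text
clock: 5.2
eef_pos: [531.2, 88.9, 48.9]
eef_rot: [0.99, 0.138, 0.001, -0.0]
wrist_force: [1.2, 0.6, 6.6]
width: 0.003
grip_force: 3.3
```

Request:
arm_command:
  increments:
    - {"dx": 0, "dy": -0.0075, "dz": 0, "wx": 0, "wy": 0, "wz": 0, "grip": 0}
    - {"dx": 0, "dy": -0.015, "dz": 0, "wx": 0, "wy": 0, "wz": 0, "grip": 0}
    - {"dx": 0, "dy": -0.0225, "dz": 0, "wx": 0, "wy": 0, "wz": 0, "grip": 0}
    - {"dx": 0, "dy": -0.03, "dz": 0, "wx": 0, "wy": 0, "wz": 0, "grip": 0}
    - {"dx": 0, "dy": -0.03, "dz": 0, "wx": 0, "wy": 0, "wz": 0, "grip": 0}

```text
clock: 5.7
eef_pos: [527.7, 99.6, 48.7]
eef_rot: [0.991, 0.137, 0.001, 0.0]
wrist_force: [1.1, -3.4, 6.5]
width: 0.003
grip_force: 3.3
```

Run:
```python
from h import *
import cv2
f=optics.grab_frame('wrist')[:,:,::-1]; g=optics.grab_frame('top')[:,:,::-1]; h=optics.grab_frame('scene')[:,:,::-1]
c=lambda i,a,b,k:cv2.resize(i[a:a+100,b:b+130],(390,300),interpolation=cv2.INTER_CUBIC)
o=np.vstack([np.hstack([c(g,190,230,3),c(h,150,220,3)]),np.hstack([cv2.resize(f[100:400],(390,209)),np.zeros((209,390,3),np.uint8)])])
cv2.imwrite('pics/m3.png',cv2.convertScaleAbs(o,alpha=1.5))
```

```text
(no output)
```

View pics/m3.png

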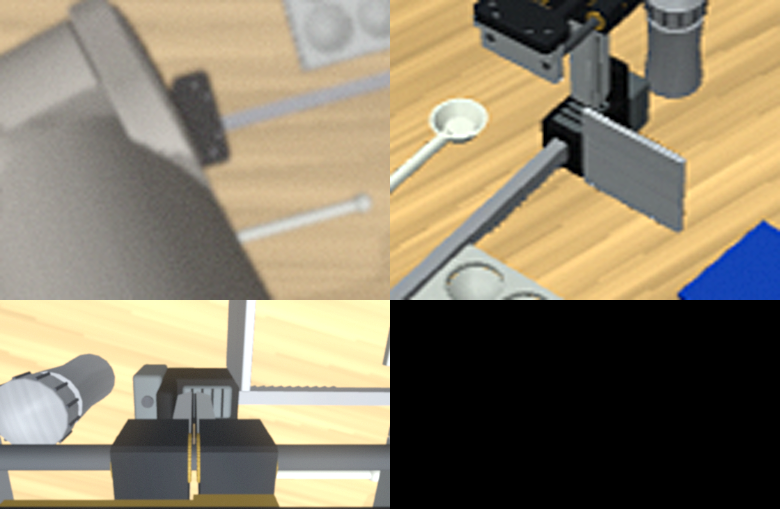

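The jaw is close to the end block now, and the shaker and spoon are untouched. I push on gently until the force rises.

Request:
arm_command:
  increments:
    - {"dx": 0, "dy": -0.005, "dz": 0, "wx": 0, "wy": 0, "wz": 0, "grip": 0}
    - {"dx": 0, "dy": -0.01, "dz": 0, "wx": 0, "wy": 0, "wz": 0, "grip": 0}
    - {"dx": 0, "dy": -0.015, "dz": 0, "wx": 0, "wy": 0, "wz": 0, "grip": 0}
    - {"dx": 0, "dy": -0.015, "dz": 0, "wx": 0, "wy": 0, "wz": 0, "grip": 0}

```text
clock: 6.25
eef_pos: [527.3, 100.9, 48.8]
eef_rot: [0.991, 0.136, 0.001, 0.002]
wrist_force: [7.9, -26.4, 6.1]
width: 0.006
grip_force: 14.6
```

Force is 27 N along the bar and the tip is at frame y of about 123, which matches the jaw at the end block. I ease to a light push, then lift straight up.

Request:
arm_command:
  increments:
    - {"dx": 0, "dy": 0.008, "dz": 0, "wx": 0, "wy": 0, "wz": 0, "grip": 0}
    - {"dx": 0, "dy": 0.008, "dz": 0, "wx": 0, "wy": 0, "wz": 0, "grip": 0}
    - {"dx": 0, "dy": 0.008, "dz": 0, "wx": 0, "wy": 0, "wz": 0, "grip": 0}

```text
clock: 6.55
eef_pos: [527.4, 100.7, 48.7]
eef_rot: [0.991, 0.137, 0.001, 0.001]
wrist_force: [3.6, -9.9, 7.1]
width: 0.005
grip_force: 7.0
```

Request:
arm_command:
  increments:
    - {"dx": 0, "dy": 0, "dz": -0.015, "wx": 0, "wy": 0, "wz": 0, "grip": 0}
    - {"dx": 0, "dy": 0, "dz": -0.035, "wx": 0, "wy": 0, "wz": 0, "grip": 0}
    - {"dx": 0, "dy": 0, "dz": -0.08, "wx": 0, "wy": 0, "wz": 0, "grip": 0}
    - {"dx": 0, "dy": 0, "dz": -0.16, "wx": 0, "wy": 0, "wz": 0, "grip": 0}
    - {"dx": 0, "dy": 0, "dz": -0.25, "wx": 0, "wy": 0, "wz": 0, "grip": 0}

```text
clock: 7.05
eef_pos: [525.6, 102.5, 148.6]
eef_rot: [0.991, 0.137, -0.001, -0.0]
wrist_force: [-0.2, 0.4, 0.5]
width: 0.008
grip_force: 0.0
```

Request:
arm_command:
  increments:
    - {"dx": 0, "dy": 0.05, "dz": -0.05, "wx": 0, "wy": 0, "wz": 0, "grip": 0}
    - {"dx": 0, "dy": 0.15, "dz": -0.1, "wx": 0, "wy": 0, "wz": 0, "grip": 0}
    - {"dx": 0, "dy": 0.25, "dz": -0.1, "wx": 0, "wy": 0, "wz": 0, "grip": 0}
    - {"dx": 0, "dy": 0.25, "dz": -0.1, "wx": 0, "wy": 0, "wz": 0, "grip": 0}
    - {"dx": 0, "dy": 0.25, "dz": -0.1, "wx": 0, "wy": 0, "wz": 0, "grip": 0}

```text
clock: 7.55
eef_pos: [553.5, 5.7, 188.1]
eef_rot: [0.991, 0.136, -0.0, -0.0]
wrist_force: [0.1, 1.0, 0.7]
width: 0.004
grip_force: 0.0
```

Run:
```python
from h import *
import cv2
f=optics.grab_frame('wrist')[:,:,::-1]; h=optics.grab_frame('scene')[:,:,::-1]
o=np.hstack([cv2.resize(h[130:320,180:350],(400,447),interpolation=cv2.INTER_CUBIC),cv2.resize(f[60:290,0:206],(400,447),interpolation=cv2.INTER_CUBIC)])
cv2.imwrite('pics/m4.png',cv2.convertScaleAbs(o,alpha=1.5))
from workcell import state
s=state();print(s['eef_pos'],s['wrist_force'],proj('wrist',[517.4,134.5,46]))
```

```text
[553.21921085   7.37342004 188.02004847] [-0.5778933   0.47442341  0.26860076] [139.89875273 192.82879598]
```

View pics/m4.png

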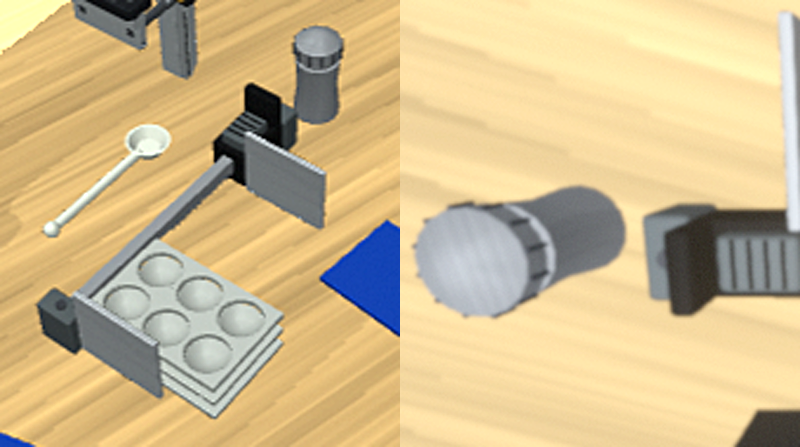

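The jaw is against the end block, the button is up, and the trays, shaker and spoon are in place. The gripper is clear, so I hand the job in.

```bash
python3 -c "
from workcell import manip
print(manip.sign_off())"
```

```text
the job is handed in; nothing more can be done
None
```

I pressed the release button, pushed the jaw all the way back to the end block with it held down, and let it spring up again. The trays, shaker and spoon stayed in place in the last pictures, the cooker (out of those crops) was never approached, and the job is handed in with the gripper clear.

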